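Load a circuit board under the spring clip of a test jig

TASK

Load the circuit board into the test jig: press the clip's blue thumb tab down with one fingertip and hold it down so the clip stays open, and meanwhile push the board along its channel with the other fingertip, beneath the clip, until it is fully home against the contact block. Then let go of the tab so that the clip springs shut on the board, and move clear. Only press and push: do not lift the board out of its channel, and leave the adapter, screwdriver and jar where they are.

Things in the scene. Friction and masses are not known exactly. Their poses are not given: they have to be found in the camera images.
- jig: Fixed test jig, grey metal plate 162 x 104 mm, top 14 mm above the desk. Origin on the desk under the shut clip's lip; x is the way boards are pushed in (away from the robot, within 29 degrees), z up. Plate spans x -91 to 71 mm. Channel floor = plate top (z 14 mm), black guide rails 7 mm high beside it (inner faces y -31.5 and 31.5 mm, x -84 to 10 mm).
- stop (a point): Centre of the face of the black contact block that ends the channel and stops the board: x 10 mm in the jig's frame, 5 mm above the channel floor; the block is 6 mm thick and 9 mm high.
- hinge (a point): Middle of the clip's hinge pin, which runs along the jig's y: x 16 mm in the jig's frame, 13 mm above the channel floor. Two dark steel ears carry it (x 10 to 22 mm, y 21 to 26 mm either side, tops 18 mm above the floor).
- clip (a joint): Spring clip's angle (rad). 0 = shut: its steel lip, 30 mm wide at x 0 of the jig, is 6 mm above the channel floor and bars the 10 mm thick board, which cannot force it. 0.5 = tab right down at its hard stop, lip 14 mm up; the board passes above 0.3. It springs back when let go, to 0.25 on the board. Mid-tab, about 2 N starts it and 4.5 N holds it right down; up to 12 N close to the hinge.
- tab (a point): Clip's blue thumb tab, 37 mm long (away from the hinge) x 36 mm wide x 3 mm; this point is the centre of its upper face. Shut, it slopes up away from the hinge by 0.5 rad, this point at x 42, z 32 mm in the jig's frame. Right down it is level, 5 mm above the channel floor, from x 23 to 60 mm of the jig; a fingertip can slide along it, easier out from the hinge and short of the hard stop.
- board: Loose circuit board, green in a flat white carrier 34 mm (x) x 60 mm (y) x 10 mm thick, about 60 g; origin at the centre of its underside, axes as the jig's. It starts flat in the channel, leading edge 6 to 38 mm short of the clip's lip. Fully home its leading edge is against the contact block: origin at x -7 mm in the jig's frame.
- adapter: Bystander: loose black power adapter 85 x 42 x 28 mm beside the jig; origin at the centre of its underside.
- screwdriver: Bystander: loose screwdriver lying on the desk beside the jig.
- jar: Bystander: loose jar, 44 mm across and about 55 mm high, with a yellow lid; origin at the centre of its underside.
Not all that is in view belongs to the job. Of the things that look like the jig, the middle-sized one is meant.

How it is judged:
By the outcome, as a careful person would: the job done as asked, in the order asked, and still so for the second after the job is handed in, with the robot touching nothing.
It also fails if it takes over 58 s, if anything falls off the work surface, if the arm or the gripper's body presses on something with over 40 N, if the wrist force passes 120 N, or if a joint passes its speed limit or range.

ROBOT

A 7-joint arm with a two-finger parallel gripper is mounted at the origin on the work surface. World frame = base frame: x ahead of the robot, y to its left, z up, the work surface at z = 0. Lengths are in m, angles in rad, forces in N, time in s.
With the tool pointing down it reaches from about 0.35 to 0.9 m from the base axis. Payload 8.1 kg.
Tool frame: the origin (TCP) lies midway between the tips of the shut fingers; the grasp point (between the pads) lies 19 mm behind it; z points along the fingers, y is the line along which they close (so a half turn about z gives the same grasp; the last joint's range is limited). The gripper opens to 92 mm and grips with 3 to 60 N. Pads are 19 mm wide; open, the fingers measure 130 mm over their backs; the gripper's body (75 mm by 190 mm) begins 47 mm behind the grasp point.
Start: joints at [-1.381, 0.434, 0.025, 1.573, -0.012, 1.134, -0.075], TCP at [0.18, 0.598, 0.227] pointing down, gripper open.
Joint ranges: [-2.62, 2.62], [-0.44, 2.09], [-1.27, 1.32], [0.08, 2.57], [-1.32, 4.46], [0.12, 2], [-2.74, 2.74]. Speed limits (rad/s): [2.22, 2.22, 3.01, 3.01, 3.14, 3.14, 3.14].

INTERFACE

Orientations are given as a rotation vector (axis times angle).
In Python, from cell import arm gives the robot as it stands.
- The arm moves only by the tool arm_command, never from a script. Its arguments are lists of equal length, an entry for each row: "dp": the shift along the tool's x, y, z in units of 25 mm (1.0 is 25 mm), a list of three; "angular": the turn, a rotation vector about the tool's x, y, z in units of 0.15 rad (1.0 is 0.15 rad), a list of three; "claw": the opening, from 0 (shut) to 1 (fully open). In form: {"dp": [[x, y, z], ...], "angular": [[rx, ry, rz], ...], "claw": [claw, ...]}. A call has 1 to 10 rows; each row shifts and turns the commanded pose from where the row before left it, along the tool's axes as they then stand; what a row does not reach is not made up. A row lasts 1/10 s, in which the tool goes at most 50 mm and 8.59 degrees, less where a joint would pass 70% of its speed; a pose out of reach is approached as far as the arm can. A call with a number of a shift or a turn outside -1 to 1 is refused whole. A call with a gripper value outside its range is refused whole. The fingers move at their own pace and stop on an object; "force" is the grip in N (left out, the last holds). Time passes only in rows, so rows that do not move let the fingers close. It gives the time, the measured TCP pose, the force, the opening and the grip force at its end, in the units of the state.
- arm.observe(): the state, without advancing time (a new reading comes with each control period).
- arm.get_image(name): name is "side" or "top" or "wrist"; returns a dict with "frame" (400x640x3 uint8, red, green, blue), "z_map" (400x640 float32, m along the optical axis (not along the pixel's ray), 0 where there is no reading), "K" (3x3 intrinsics, pixels), "k1" (the pictures are not rectified: a ray, as slopes to the right and down, at radius r is drawn at 1 + k1 r^2 times it, then the intrinsics apply), "R" (3x3) and "t" (3): a world point X has camera coordinates R X + t. Camera axes: x right, y down, z forward; pixel columns grow to the right and rows downward; lengths in m; the calibration is good to about 2 mm. A picture is of the moment at which its call begins.
- arm.sign_off(): hands the job in; it is judged then, once.
The state is a dict: "clock": time; "joints": joint angles; "dq": joint speeds; "joint_efforts": joint torques, N m; "position": TCP position; "ee_rot": TCP orientation; "force": force on the tool from outside, world axes, zero at the start; "ft_torque": the same for the moment, N m; "width": opening from 0.0 (shut) to 1.0 (fully open); "gripper_force": force on a finger pad.
Only numpy, scipy, OpenCV 4.12 (cv2) and the standard library are available. Lean on these libraries where they do the work, as an engineer would, in place of code of your own. Each camera call takes 0.05 s, during which the arm holds its last target. There are 200 camera calls.

## Working session

There is one attempt and no reset: what is moved stays moved. The work goes in short steps, Python scripts to look and compute and a tool call to move; the robot and the scene stay as the last step left them, time stands still between calls to the robot, and variables do not carry over. Pictures are saved under pics/ and viewed, at most 10 in all, crops included, and the job is handed in when it is done.

Besides the shell and the picture viewer there is one more tool, called after "Call:" as name(argument=value, ...) on one line, values as JSON. arm_command: Moves the arm, as the interface text tells. Its arguments: {"type":"object","properties":{"dp":{"type":"array","items":{"type":"array","items":{"type":"number"}}},"angular":{"type":"array","items":{"type":"array","items":{"type":"number"}}},"claw":{"type":"array","items":{"type":"number"}},"force":{"type":"number"}},"required":["dp","angular","claw"]}

```bash
mkdir -p pics
cat > h.py <<'E'
import numpy as np,cv2
from cell import arm
def snap(n,fn=None):
    im=arm.get_image(n)
    if fn: cv2.imwrite('pics/'+fn,im['frame'][:,:,::-1])
    return im
def rays(im,px):
    k=np.array([im['k1'],0,0,0,0],float)
    p=cv2.undistortPoints(np.array(px,float).reshape(-1,1,2),np.array(im['K'],float),k).reshape(-1,2)
    R=np.array(im['R']);t=np.array(im['t'])
    d=np.c_[p,np.ones(len(p))]@R
    return -R.T@t,d
def onz(im,px,z):
    c,d=rays(im,px); return c+d*((z-c[2])/d[:,2])[:,None]
def depth(im,px):
    c,d=rays(im,px); z=np.array([im['z_map'][int(v),int(u)] for u,v in px]); return c+d*z[:,None]
E
python3 - <<'E'
from h import *
a=snap('top','top1.png');b=snap('side','side1.png')
print(a['K'],a['k1'],-np.array(a['R']).T@a['t'],-np.array(b['R']).T@b['t']);print(arm.observe())
E
```

```text
[[515.5868443    0.         330.16933892]
 [  0.         515.5868443  198.77260272]
 [  0.           0.           1.        ]] 0.02721265428576454 [0.36262061 0.03607173 0.95367568] [0.35075972 0.56654878 0.56547487]
{'clock': 0.1, 'joints': array([-1.38059361,  0.43512679,  0.02492194,  1.57402453, -0.01159489,
        1.13402537, -0.07511192]), 'dq': array([ 3.66510008e-04, -7.23574072e-04,  1.16157078e-03,  2.31986303e-04,
        9.88794508e-04, -5.48350781e-05, -6.89467078e-04]), 'joint_efforts': array([ 2.50794947e-03, -6.69123316e+01,  9.87468101e-01, -3.15141642e+01,
       -6.06146897e-02,  3.73789645e-02,  5.46732485e-05]), 'position': array([0.18028456, 0.59793172, 0.22603221]), 'ee_rot': array([-4.58328365e-01, -3.10788059e+00,  2.25587128e-03]), 'force': array([ 0.3274756 , -0.74524623,  0.51357785]), 'ft_torque': array([ 0.00853037,  0.03154561, -0.0071602 ]), 'gripper_force': 0.0, 'width': 1.003179782694976}
```

View pics/top1.png

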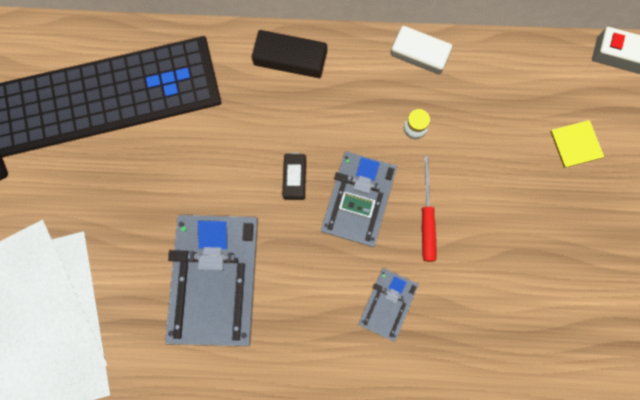

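View pics/side1.png

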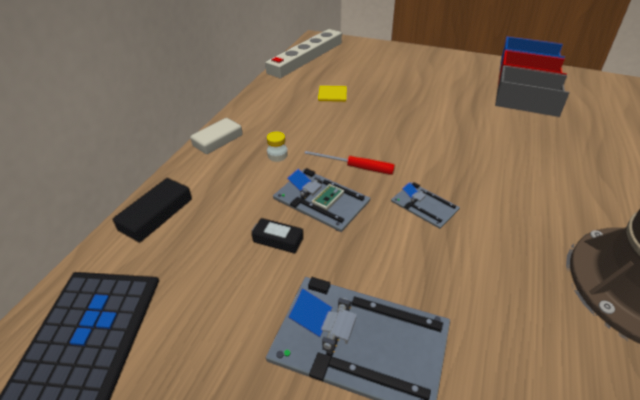

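Candidates that look like the jig, in the top view: large at (212,280), middle at (360,198) holding the board, small at (390,303). I choose the middle one, and check it in a crop.

Run:
```python
from h import *
a=snap('top')
f=a['frame']; c=f[140:260,310:450]
cv2.imwrite('pics/crop.png',cv2.resize(c[:,:,::-1],None,fx=5,fy=5,interpolation=cv2.INTER_CUBIC))
print(depth(a,[(350,155),(392,165),(372,243),(326,228),(367,168),(357,204),(419,120),(428,230),(295,176),(340,225)]).round(4))
hsv=cv2.cvtColor(f,cv2.COLOR_RGB2HSV)
for n,lo,hi in (('blue',(105,150,80),(125,255,255)),('green',(65,80,30),(95,255,200))):
    m=cv2.inRange(hsv,lo,hi); m[:, :315]=0;m[:,400:]=0;m[:140]=0;m[255:]=0
    k,l,s,ce=cv2.connectedComponentsWithStats(m)
    i=1+s[1:,4].argmax(); r=cv2.minAreaRect(np.argwhere(l==i)[:,::-1].astype(np.float32))
    print(n,s[i],ce[i],r,depth(a,[ce[i]]))
```

```text
[[ 0.6568  0.0135  0.0139]
 [ 0.6401 -0.0665  0.0143]
 [ 0.4901 -0.0322  0.0155]
 [ 0.5149  0.0531  0.0121]
 [ 0.6273 -0.0184  0.0318]
 [ 0.5601 -0.0023  0.0233]
 [ 0.7174 -0.1109  0.0521]
 [ 0.5169 -0.1327  0.0241]
 [ 0.608   0.1146  0.0267]
 [ 0.5216  0.0275  0.0119]]
blue [357 158  22  22 323] [367.42105263 168.18266254] ((367.38385009765625, 168.43569946289062), (18.358463287353516, 18.03638458251953), 14.931418418884277) [[ 0.62700301 -0.01922216  0.03172858]]
green [343 196  28  19 224] [356.60714286 204.12946429] ((356.4678955078125, 204.94036865234375), (26.723356246948242, 11.685481071472168), 16.699243545532227) [[ 0.56040617 -0.00167695  0.02081425]]
```

View pics/crop.png

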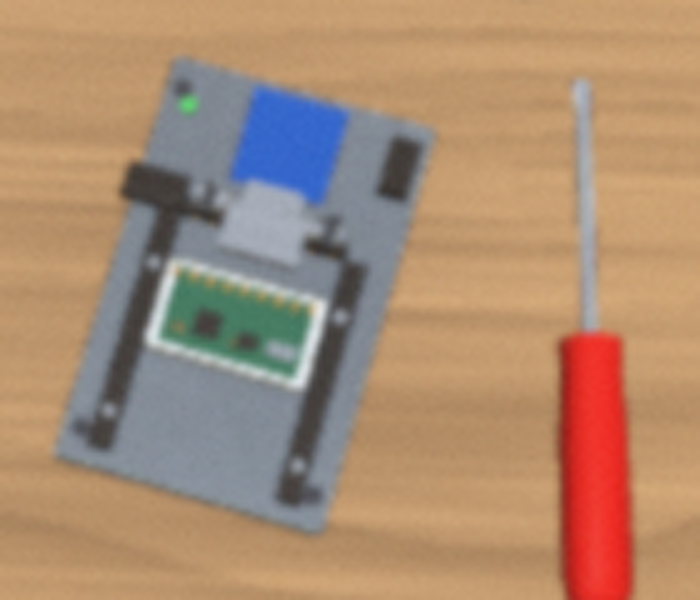

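The crop shows the middle jig: plate corners at about (346,152), (397,166), (374,247), (321,231), blue tab at (367,168), and the white board at (357,205) just short of the lip. Next I fit the jig frame.

```bash
cat >> h.py <<'E'
def jigfit(P):
    J=np.array([(71,52),(71,-52),(-91,-52),(-91,52)])/1e3
    A=J-J.mean(0);B=P-P.mean(0)
    th=np.arctan2((A[:,0]*B[:,1]-A[:,1]*B[:,0]).sum(),(A*B).sum())
    R=np.array([[np.cos(th),-np.sin(th)],[np.sin(th),np.cos(th)]])
    return th,R,P.mean(0)-R@J.mean(0)
E
python3 - <<'E'
from h import *
from scipy.spatial.transform import Rotation as Ro
a=snap('top')
cr=lambda L:[(310+u/5-.4,140+v/5-.4) for u,v in L]
P=onz(a,cr([(178,58),(437,128),(322,533),(57,457)]),.014)[:,:2]
print('sides',[np.linalg.norm(P[i]-P[(i+1)%4]).round(4) for i in range(4)])
th,R,o=jigfit(P);print('th',th,'o',o)
tj=lambda X:((X[:,:2]-o)@R*1e3).round(1)
print('resid corners',tj(P))
print('board',tj(onz(a,cr([(172,258),(327,300),(303,388),(147,345)]),.024)))
print('tab',tj(depth(a,[(367.4,168.3)])))
s=arm.observe();M=Ro.from_rotvec(s['ee_rot']).as_matrix();print(M.round(3))
E
```

```text
sides [np.float64(0.1017), np.float64(0.1606), np.float64(0.101), np.float64(0.1601)]
th -0.2461511321875046 o [ 0.58404267 -0.00923605]
resid corners [[ 69.7  50.6]
 [ 70.7 -51.1]
 [-89.9 -50.2]
 [-90.5  50.7]]
board [[ -8.5  30.6]
 [ -7.6 -28.7]
 [-42.  -29. ]
 [-42.7  30.3]]
tab [[44.   0.8]]
[[-0.957  0.289 -0.   ]
 [ 0.289  0.957 -0.001]
 [-0.    -0.001 -1.   ]]
```

Sides and board size agree with the description. Jig origin is (0.584, -0.009), yaw -0.246, and the board's rear edge is at jig x of about -42.5. I move above it.

Call:
arm_command(dp=[[-0.925,-0.775,0],[-0.925,-0.775,0],[-0.925,-0.775,0],[-0.925,-0.775,0],[-0.925,-0.775,0],[-0.925,-0.775,0],[-0.925,-0.775,0],[-0.925,-0.775,0],[-0.925,-0.775,0],[-0.925,-0.775,0]], angular=[[0,0,0],[0,0,0],[0,0,0],[0,0,0],[0,0,0],[0,0,0],[0,0,0],[0,0,0],[0,0,0],[0,0,0]], claw=[0.87,0.87,0.87,0.87,0.87,0.87,0.87,0.87,0.87,0.87], force=20)

```text
clock: 1.2
position: [0.3464, 0.345, 0.2267]
ee_rot: [-0.458, -3.108, -0.0]
force: [0.1, -0.2, 0.6]
width: 0.869
gripper_force: 0.0
```

Call:
arm_command(dp=[[-0.925,-0.775,0],[-0.925,-0.775,0],[-0.925,-0.775,0],[-0.925,-0.775,0],[-0.925,-0.775,0],[-0.925,-0.775,0],[-0.925,-0.775,0],[-0.925,-0.775,0],[-0.925,-0.775,0],[-0.925,-0.775,0]], angular=[[0,0,0],[0,0,0],[0,0,0],[0,0,0],[0,0,0],[0,0,0],[0,0,0],[0,0,0],[0,0,0],[0,0,0]], claw=[0.87,0.87,0.87,0.87,0.87,0.87,0.87,0.87,0.87,0.87])

```text
clock: 2.2
position: [0.5118, 0.0928, 0.2267]
ee_rot: [-0.458, -3.108, -0.0]
force: [-0.1, 0.1, -0.4]
width: 0.868
gripper_force: 0.0
```

Call:
arm_command(dp=[[-0.925,-0.775,0],[-0.925,-0.775,0],[-0.925,-0.775,0],[-0.925,-0.775,0],[0,0,0],[0,0,0],[0,0,0],[0,0,0],[0,0,0],[0,0,0]], angular=[[0,0,0],[0,0,0],[0,0,0],[0,0,0],[0,0,0.9],[0,0,0.9],[0,0,0.9],[0,0,0.9],[0,0,0.9],[0,0,0.9]], claw=[0.87,0.87,0.87,0.87,0.87,0.87,0.87,0.87,0.87,0.87])

```text
clock: 3.2
position: [0.5774, -0.0069, 0.2266]
ee_rot: [-1.653, -2.671, 0.0]
force: [0.3, -0.1, 0.4]
width: 0.871
gripper_force: 0.0
```

Call:
arm_command(dp=[[0,0,0],[0,0,0],[0,0,0],[0,0,0],[0,0,0],[0,0,0],[0,0,0],[0,0,0]], angular=[[0,0,0.9],[0,0,0.9],[0,0,0.9],[0,0,0.9],[0,0,0.9],[0,0,0.26],[0,0,0],[0,0,0]], claw=[0.87,0.87,0.87,0.87,0.87,0.87,0.87,0.87])

```text
clock: 4.0
position: [0.5774, -0.0069, 0.2266]
ee_rot: [-2.475, -1.934, 0.0]
force: [0.1, -0.1, 0.8]
width: 0.87
gripper_force: 0.0
```

Run:
```python
from h import *
a=snap('wrist','w1.png')
print(-np.array(a['R']).T@a['t'])
```

```text
[0.59517988 0.06215131 0.3843084 ]
```

View pics/w1.png

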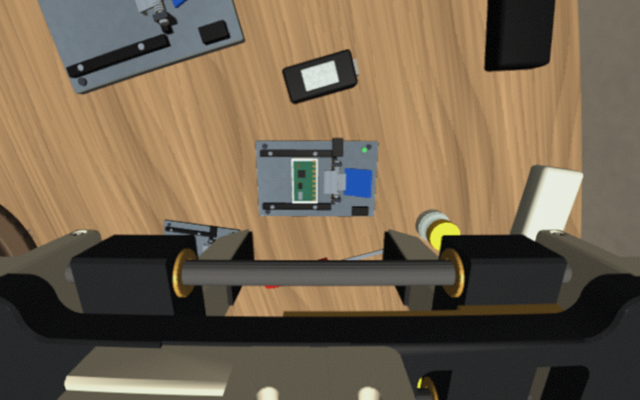

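The wrist view shows the jig square to the image: plate corners (257,141) to (376,216), board at (305,180), tab at (358,183). The fingers line up with the jig's x. I descend for a closer look.

Call:
arm_command(dp=[[0,0,0.9],[0,0,0.9],[0,0,0.9],[0,0,0.9],[0,0,0.9],[0,0,0.9],[0,0,0.8],[0,0,0],[0,0,0]], angular=[[0,0,0],[0,0,0],[0,0,0],[0,0,0],[0,0,0],[0,0,0],[0,0,0],[0,0,0],[0,0,0]], claw=[0.87,0.87,0.87,0.87,0.87,0.87,0.87,0.87,0.87])

```text
clock: 4.95
position: [0.5776, -0.0072, 0.072]
ee_rot: [-2.477, -1.932, 0.001]
force: [-0.4, 0.4, 0.3]
width: 0.871
gripper_force: 0.0
```

Run:
```python
from h import *
a=snap('wrist','w2.png')
```

```text
(no output)
```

View pics/w2.png

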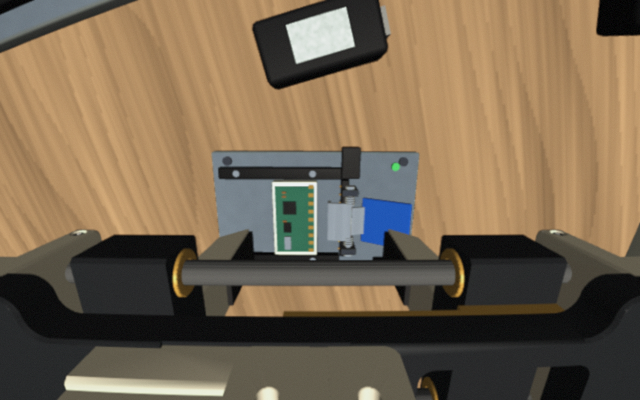

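The closer view shows plate corners (213,152) and (418,152), board corners (273,182), (317,182) and (273,254), and inner tip edges near (252,233) and (385,233).

Run:
```python
from h import *
a=snap('wrist'); R0=-.2462;o=np.array([.58404,-.00924])
R=np.array([[np.cos(R0),-np.sin(R0)],[np.sin(R0),np.cos(R0)]])
tj=lambda X:((X[:,:2]-o)@R*1e3).round(1)
g=cv2.cvtColor(a['frame'],cv2.COLOR_RGB2HSV)
m=cv2.inRange(g,(0,0,190),(180,50,255))[175:260,262:325]
pts=np.argwhere(m)[:,::-1]+[262,175]
c=pts[:,0];
print('board px x',c.min(),c.max(),'y',pts[:,1].min(),pts[:,1].max())
print('board',tj(onz(a,[(c.min(),200),(c.max()+1,200),(c.min(),240),(c.min()+5,pts[:,1].min())],.024)))
print('plate',tj(onz(a,[(213,152),(418,152),(213,220)],.014)))
b=cv2.inRange(g,(105,150,60),(125,255,255))[190:265,350:420]; p=np.argwhere(b)[:,::-1]+[350,190]
print('tab right top',tj(onz(a,[(p[:,0].max(),204)],.041)))
D=depth(a,[(247,240),(250,234),(388,234),(391,240),(240,262)])
print('finger',np.c_[tj(D),D[:,2]*1e3]);print('tips',tj(onz(a,[(252,233),(385,233)],.072)))
s=arm.observe();print('tcp',tj(s['position'][None]),s['position'])
```

```text
board px x 271 315 y 182 253
board [[-41.9  15.8]
 [ -7.4  15.7]
 [-43.4 -17.4]
 [-37.5  29.8]]
plate [[-86.8  51.4]
 [ 71.3  51.3]
 [-92.4  -4. ]]
tab right top [[59.3 17.4]]
finger [[-45.9          8.9         84.91175543]
 [-46.1          9.2         76.68561892]
 [ 35.5          9.3         77.10101669]
 [ 34.9          9.5         86.4599324 ]
 [-30.3         30.4        151.79741283]]
tips [[-46.1   8. ]
 [ 35.    7.9]]
tcp [[-6.   0.6]] [ 0.5783522  -0.0072016   0.07290758]
```

Call:
arm_command(dp=[[0,-0.06,0.4],[0,0,0.4],[0,0,0.2],[0,0,0.2],[0,0,0.2],[0,0,0.1],[0,0,0]], angular=[[0,0,0],[0,0,0],[0,0,0],[0,0,0],[0,0,0],[0,0,0],[0,0,0]], claw=[0.87,0.87,0.87,0.87,0.87,0.87,0.87])

```text
clock: 5.75
position: [0.5759, -0.0067, 0.0338]
ee_rot: [-2.477, -1.932, 0.001]
force: [-0.3, -1.0, 0.1]
width: 0.869
gripper_force: 0.0
```

Call:
arm_command(dp=[[0,0,0.1],[0,0,0.1],[0,0,0.1],[0,0,0.1],[0,0,0.1],[0,0,0.06],[0,0,0],[0,0,0]], angular=[[0,0,0],[0,0,0],[0,0,0],[0,0,0],[0,0,0],[0,0,0],[0,0,0],[0,0,0]], claw=[0.87,0.87,0.87,0.87,0.87,0.87,0.87,0.87])

```text
clock: 6.55
position: [0.5752, -0.0063, 0.0202]
ee_rot: [-2.476, -1.931, 0.001]
force: [-3.6, 1.5, 8.5]
width: 0.872
gripper_force: 4.2
```

Run:
```python
from h import *
a=snap('wrist');b=snap('side')
A=cv2.resize(a['frame'][140:265,190:440],None,fx=3,fy=3);B=cv2.resize(b['frame'][140:240,240:400],None,fx=3,fy=3)
C=np.zeros((A.shape[0]+B.shape[0]-90,750,3),np.uint8);C[:375]=A;B=B[:210];C[375:585,:480]=B
cv2.imwrite('pics/p1.png',C[:585,:,::-1]);s=arm.observe();print(s['position'],s['force'],s['width'])
```

```text
[ 0.57521831 -0.0063368   0.02030518] [-4.71257845  2.04044915  7.71042944] 0.8707193715175822
```

View pics/p1.png

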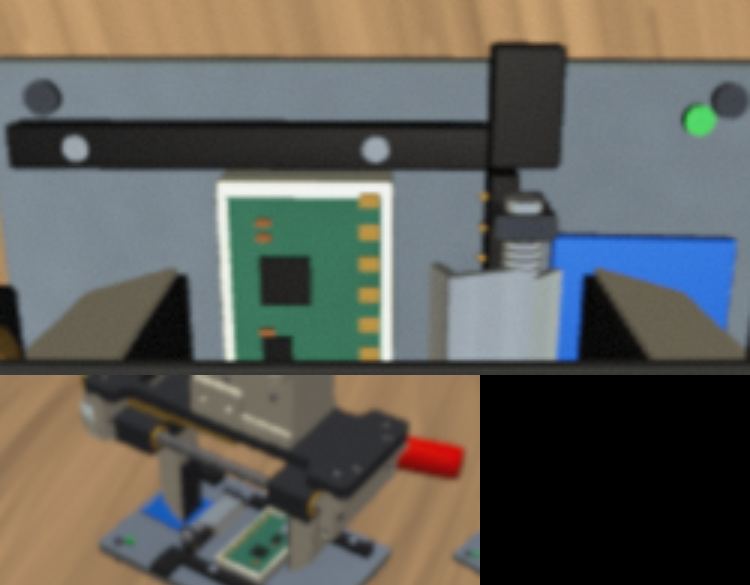

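The tab is down and level with the lip raised, force about 8 N; the pusher tip (crop x 188) is just behind the board's edge (218). I push in stages.

Call:
arm_command(dp=[[0,0.1,0],[0,0.1,0],[0,0.1,0],[0,0.1,0],[0,0.06,0],[0,0,0]], angular=[[0,0,0],[0,0,0],[0,0,0],[0,0,0],[0,0,0],[0,0,0]], claw=[0.86,0.85,0.83,0.82,0.8,0.8])

```text
clock: 7.25
position: [0.5863, -0.0091, 0.0201]
ee_rot: [-2.476, -1.931, 0.001]
force: [-4.0, 0.9, 5.9]
width: 0.8
gripper_force: 2.9
```

```bash
cat > st.py <<'E'
from h import *
import sys
a=snap('wrist'); R0=-.2462;o=np.array([.58404,-.00924])
R=np.array([[np.cos(R0),-np.sin(R0)],[np.sin(R0),np.cos(R0)]])
tj=lambda X:((X[:,:2]-o)@R*1e3).round(1)
s=arm.observe();t=tj(s['position'][None])[0];w=s['width']*46
print('tcp',t,s['position'][2],'pusher',t[0]-w,'tabfinger',t[0]+w,'F jig',s['force'][:2]@R,s['force'][2],s['gripper_force'])
g=cv2.cvtColor(a['frame'],cv2.COLOR_RGB2HSV)
m=cv2.inRange(g,(0,0,170),(180,60,255))[180:260,255:350]
r=m[15:70].sum(0)/255; print('white cols',[(255+i,int(v)) for i,v in enumerate(r) if v>12])
gr=np.argwhere(cv2.inRange(g,(65,80,30),(95,255,200))[180:260,255:350])+[180,255]
x0=np.percentile(gr[:,1],2);x1=np.percentile(gr[:,1],98);print('green',x0,x1,tj(onz(a,[(x0,215),(x1,215)],.024)))
print('green top',gr[:,0].min())
if len(sys.argv)>1: cv2.imwrite('pics/'+sys.argv[1],cv2.resize(a['frame'][140:265,190:440,::-1],None,fx=3,fy=3))
E
python3 st.py
```

```text
tcp [2.2 0.7] 0.020070125199485745 pusher -34.576170466238935 tabfinger 38.97617046623894 F jig [-3.49876242  0.71581442] 5.166107893172375 2.808163189329207
white cols [(255, 23), (256, 32), (257, 46), (258, 48), (259, 31), (260, 15), (309, 21), (310, 49), (311, 49), (312, 49), (313, 49), (321, 16), (322, 16), (323, 16), (324, 16), (325, 16), (326, 16), (327, 17), (328, 17), (329, 17), (330, 17), (331, 17), (332, 17), (333, 17), (334, 17), (335, 18), (336, 18), (337, 18), (338, 18), (339, 18), (340, 19), (341, 20), (342, 21), (343, 21), (344, 21), (345, 21), (346, 21), (347, 18)]
green 261.0 306.0 [[-30.6  21.2]
 [ -4.4  21.2]]
green top 207
```

Call:
arm_command(dp=[[0,0.08,0],[0,0.08,0],[0,0.06,0],[0,0.06,0],[0,0,0],[0,0,0]], angular=[[0,0,0],[0,0,0],[0,0,0],[0,0,0],[0,0,0],[0,0,0]], claw=[0.79,0.77,0.755,0.74,0.74,0.74])

```text
clock: 7.9
position: [0.5933, -0.0108, 0.02]
ee_rot: [-2.476, -1.931, 0.001]
force: [-4.7, 1.3, 4.5]
width: 0.744
gripper_force: 2.5
```

```bash
python3 st.py p2.png | grep -v white
```

```text
tcp [9.5 0.7] 0.02008224610922824 pusher -24.49924473635538 tabfinger 43.49924473635538 F jig [-3.28222487  0.60323335] 4.3593019474240835 2.3745933920145035
green 265.0 309.0 [[-21.   21.2]
 [  4.5  21.2]]
green top 207
```

View pics/p2.png

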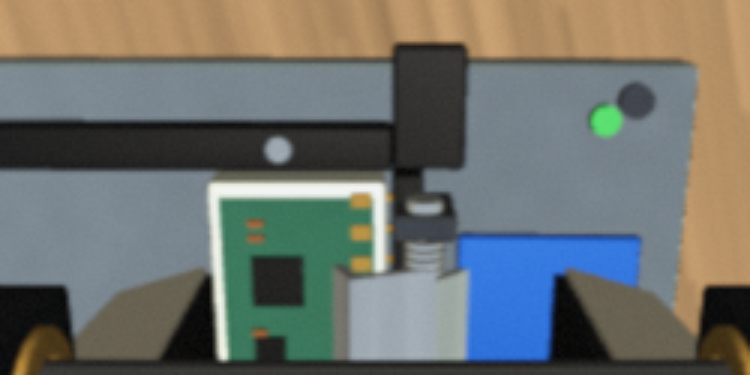

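The board is under the raised lip; its front edge (crop x 388) is almost at the contact block (x 395). I push the last bit gently.

Call:
arm_command(dp=[[0,0.04,0],[0,0.04,0],[0,0,0],[0,0,0]], angular=[[0,0,0],[0,0,0],[0,0,0],[0,0,0]], claw=[0.74,0.74,0.74,0.74])

```text
clock: 8.35
position: [0.5947, -0.0112, 0.02]
ee_rot: [-2.476, -1.931, 0.002]
force: [-6.5, 2.3, 7.0]
width: 0.74
gripper_force: 4.4
```

Call:
arm_command(dp=[[0,0.04,0],[0,0.04,0],[0,0,0],[0,0,0]], angular=[[0,0,0],[0,0,0],[0,0,0],[0,0,0]], claw=[0.74,0.74,0.74,0.74])

```text
clock: 8.75
position: [0.5948, -0.0112, 0.0197]
ee_rot: [-2.473, -1.929, 0.005]
force: [-12.4, 3.5, 11.8]
width: 0.739
gripper_force: 7.1
```

```bash
python3 st.py | grep -v white
```

```text
tcp [10.9  0.7] 0.01971251613816846 pusher -23.056757272333563 tabfinger 44.85675727233356 F jig [-11.88467873  -0.40705784] 11.782571025531835 7.0894651603884995
green 265.0 309.0 [[-19.5  21.3]
 [  6.1  21.3]]
green top 207
```

Force climbs to 12 N with no further motion, and the pusher is at -23: the board is home. I back off a little, then lift straight up.

Call:
arm_command(dp=[[0,-0.1,0],[0,-0.1,0],[0,-0.04,0],[0,0,0]], angular=[[0,0,0],[0,0,0],[0,0,0],[0,0,0]], claw=[0.74,0.74,0.74,0.74])

```text
clock: 9.2
position: [0.5935, -0.0111, 0.0207]
ee_rot: [2.476, 1.931, 0.003]
force: [2.4, -0.2, 3.1]
width: 0.745
gripper_force: 1.5
```

```bash
python3 st.py | grep -v white
```

```text
tcp [9.4 0.5] 0.02067084852176482 pusher -24.76623712537595 tabfinger 43.56623712537595 F jig [1.86977583 0.55584204] 2.646686877410289 1.5279116411693394
green 267.0 311.0 [[-19.8  20.8]
 [  5.8  20.8]]
green top 206
```

Call:
arm_command(dp=[[0,-0.06,0],[0,0,0.0],[0,0,-0.15],[0,0,-0.2],[0,0,-0.3],[0,0,-0.4],[0,0,-0.6],[0,0,-0.8],[0,0,-0.8],[0,0,0]], angular=[[0,0,0],[0,0,0],[0,0,0],[0,0,0],[0,0,0],[0,0,0],[0,0,0],[0,0,0],[0,0,0],[0,0,0]], claw=[0.74,0.74,0.74,0.74,0.74,0.74,0.74,0.74,0.74,0.74])

```text
clock: 10.25
position: [0.5924, -0.0106, 0.105]
ee_rot: [2.476, 1.93, 0.006]
force: [0.3, 0.2, 0.0]
width: 0.744
gripper_force: 0.0
```

Run:
```python
from h import *
a=snap('wrist');b=snap('side')
C=np.zeros((590,750,3),np.uint8);C[:375]=cv2.resize(a['frame'][135:260,190:440],None,fx=3,fy=3)
C[375:590,:500]=cv2.resize(b['frame'][160:240,260:400],None,fx=4,fy=4)[60:275,:500]
cv2.imwrite('pics/p3.png',C[:,:,::-1]);s=arm.observe();print(s['clock'],s['position'],s['force'])
```

```text
10.35 [ 0.59089124 -0.010136    0.10238417] [-0.56831976  0.21601195 -0.6896689 ]
```

View pics/p3.png

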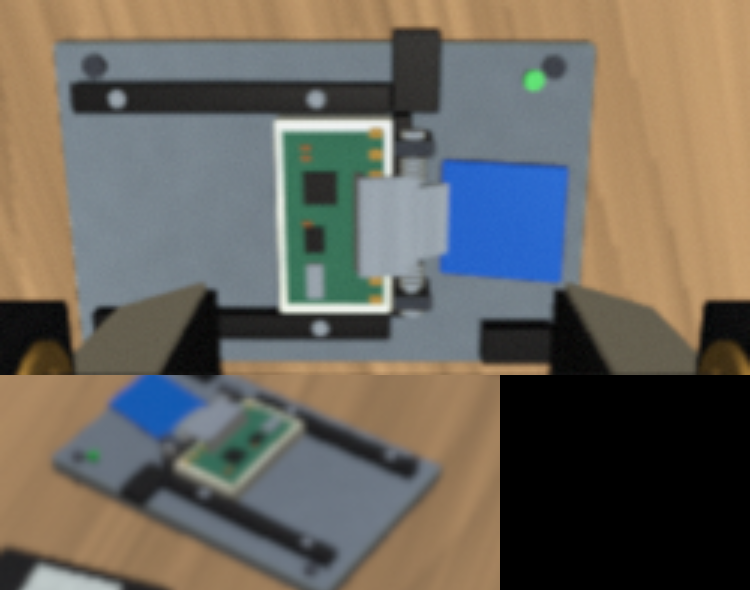

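The clip has sprung down onto the board, and the board's front edge (crop x 393) is flush with the contact block. I move clear and check the numbers.

Call:
arm_command(dp=[[0,0,-0.8],[0,0,-0.8],[0,0,-0.8],[0,0,-0.8],[0,0,0],[0,0,0],[0,0,0]], angular=[[0,0,0],[0,0,0],[0,0,0],[0,0,0],[0,0,0],[0,0,0],[0,0,0]], claw=[0.74,0.74,0.74,0.74,0.74,0.74,0.74])

```text
clock: 11.05
position: [0.5898, -0.0101, 0.1803]
ee_rot: [-2.476, -1.931, 0.003]
force: [-0.1, 0.0, -0.0]
width: 0.74
gripper_force: 0.0
```

Run:
```python
from h import *
a=snap('wrist');f=a['frame']
R0=-.2462;o=np.array([.58404,-.00924]);R=np.array([[np.cos(R0),-np.sin(R0)],[np.sin(R0),np.cos(R0)]])
tj=lambda X:((X[:,:2]-o)@R*1e3).round(1)
m=cv2.inRange(cv2.cvtColor(f,cv2.COLOR_RGB2HSV),(0,0,195),(180,45,255));m[:150]=0;m[235:]=0;m[:,:250]=0;m[:,380:]=0
k,l,s,c=cv2.connectedComponentsWithStats(m);i=1+s[1:,4].argmax();p=np.argwhere(l==i)[:,::-1].astype(np.float32)
bx=cv2.boxPoints(cv2.minAreaRect(p));print(s[i],tj(onz(a,bx,.024)))
g=cv2.cvtColor(f,cv2.COLOR_RGB2HSV)[:,:,0];y=int(s[i][1]+8)
h=cv2.inRange(cv2.cvtColor(f,cv2.COLOR_RGB2HSV),(95,20,60),(125,255,255))[y];n=np.nonzero(h[200:420])[0]+200
print('plate',tj(onz(a,[(n.min(),y),(n.max()+1,y)],.014)));print(arm.observe()['clock'],arm.observe()['position'])
```

```text
[293 163  30  50 206] [[-22.4  29.7]
 [ 10.3  29.6]
 [ 10.5 -28.2]
 [-23.8 -28.2]]
plate [[-87.   19. ]
 [ 71.3  19. ]]
11.1 [ 0.5898224  -0.01018136  0.18025516]
```

```bash
python3 -c "
from cell import arm
print(arm.sign_off())"
```

```text
the job is handed in; nothing more can be done
None
```

The board is fully home against the contact block, the clip has sprung shut on it, the arm is clear, and the job was handed in at about 11 s.

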